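# Make up two overhaul kits

## Task

Make up the two overhaul kits from the parts on the bench. The blue tray gets the large red-sealed bearing in its middle compartment and the red sealant bottle in one of its end compartments; the yellow tray gets the small bearing in its middle compartment, with the brass plug in one end compartment and the spring in the other. Everything sits flat on the compartment floors, bearings lying flat, bottle and plug upright, spring on its side, and the grease tin stays where it is.

Things in the scene. Friction and masses are not known exactly. Their poses are not given: they have to be found in the camera images.
- blue_tray: blue fixed tray, 118 (x) by 232 (y) by 16 mm high, with three open compartments in a row along y, each 112 (x) by about 73 (y) mm inside. Walls, dividers and floor 3 mm thick; rim and dividers 16 mm, floor 3 mm above the worktop. Origin: middle of the underside; compartments centred on y = 0 (middle), +76 and -76 mm. A flat lug sticks out 13 mm at each end. z up
- yellow_tray: yellow fixed tray, 118 (x) by 232 (y) by 16 mm high, with three open compartments in a row along y, each 112 (x) by about 73 (y) mm inside. Walls, dividers and floor 3 mm thick; rim and dividers 16 mm, floor 3 mm above the worktop. Origin: middle of the underside; compartments centred on y = 0 (middle), +76 and -76 mm. A flat lug sticks out 13 mm at each end. z up
- big_bearing_mid (a point): large steel ball bearing with a red seal, lying flat: 48 mm across, 14 mm high, solid to grip across the outside; the point is its centre, 7 mm up. z is its axis
- small_bearing_mid (a point): small steel ball bearing with a black seal, lying flat: 30 mm across, 10 mm high; the point is its centre, 5 mm up. z is its axis
- sealant_mid (a point): red bottle with a white nozzle, standing upright: round body 44 mm across up to 64 mm high, then a white neck 25 mm across up to 83 mm and a thin nozzle, 106 mm in all; the point is on its axis, 53 mm above its foot, on the red body. z runs up its axis
- plug_mid (a point): brass plug, a hexagon below and a round head above, standing upright on the hexagon: the hexagon is 27 mm in x, 24 mm in y and 8 mm high, the round head 16 mm across, from 8 to 20 mm up (grip it there); the point is its centre, 10 mm up. z is its axis
- spring_mid (a point): steel compression spring lying on its side: 16 mm thick, 40 mm long along its y axis; rigid here, to be gripped across its x axis; the point is its centre, 8 mm up
- tin_mid (a point): round grease tin, orange and white, 65 mm across, 32 mm high, not part of either kit; the point is its centre, 16 mm up
Not all that is in view belongs to the job. There is more than one size of the part that bears sealant_mid; the job needs the smaller.

How it is judged:
By the outcome, as a careful person would: the job done as asked, in the order asked, and still so for the second after the job is handed in, with the robot touching nothing.
It also fails if it takes over 134 s, if anything falls off the work surface, if the arm or the gripper's body presses on something with over 40 N, if the wrist force passes 120 N, or if a joint passes its speed limit or range.

## Robot

A 6-joint arm with a two-finger parallel gripper is mounted at the origin on a cart in front of the work surface, level with it; the furniture and walls round the work are solid. World frame = base frame: x ahead of the robot, y to its left, z up, the work surface at z = 0. Lengths are in m, angles in rad, forces in N, time in s.
With the tool pointing down it reaches from about 0.275 to 0.875 m from the base axis. Payload 12.5 kg.
Tool frame: the origin (TCP) lies at the very end of the fingers, on their centre line; the grasp point (between the pads) lies 19 mm behind it; x points along the fingers, y is the direction in which the jaws open and shut, and the axes are right-handed (so a half turn about x gives the same grasp; the last joint's range is limited). The gripper opens to 85 mm and grips with 20 to 120 N. Pads are 22 mm wide; open, the fingers measure 114 mm over their backs; the gripper's body (76 mm by 85 mm) begins 54 mm behind the grasp point. The pads swing forward as they close: fully open they stand 13 mm farther back than shut.
Start: joints at [-1.429, 0.351, 1.652, -0, 1.139, -0.085], TCP at [0.124, -0.536, 0.231] pointing down, gripper open.
Joint ranges: [-2.75, 2.75], [-0.79, 2.1], [0.01, 2.65], [-1.57, 4.71], [0.07, 3.14], [-2.87, 2.87]. Speed limits (rad/s): [2.22, 2.22, 2.79, 3.14, 3.14, 3.14].

## Interface

Orientations are given as a 3x3 rotation matrix whose columns are the frame's x, y, z axes.
In Python, from bench import manip gives the robot as it stands. Calls block until the motion is done:
- manip.move_ptp(position, orientation): joint-space move of the TCP to a pose.
- manip.move_l(position, attitude=None, max_speed=0.15): straight line of the TCP; attitude=None keeps the orientation; max_speed is the mean speed in m/s.
- manip.move_j(angles): joint-space move.
- manip.set_gripper(opening, effort=None): opening from 0.0 (shut) to 1.0 (fully open); effort is the grip in N (None keeps the last); returns when the fingers have stopped.
- manip.dwell(seconds).
- manip.inverse_kinematics(position, orientation): joint angles nearest the present ones, or None.
- manip.grab_frame(name): name is "scene" or "top"; returns (picture, depth): 384x512x3 uint8, red, green, blue; 384x512 float32, m along the optical axis (not along the pixel's ray), 0 where there is no reading.
- manip.get_calibration(name): a dict with "camera_matrix" (3x3 intrinsics, pixels), "R" (3x3) and "t" (3): a world point X has camera coordinates R X + t. Camera axes: x right, y down, z forward; pixel columns grow to the right and rows downward; lengths in m; the calibration is good to about 2 mm. A picture is of the moment at which its call begins. get_calibration takes no time and is no camera call.
A pose or a line that the arm cannot do raises manip.Unreachable and nothing moves.
- manip.sign_off(): hands the job in, once; it reports no verdict.
Trained networks look in the newest picture that a camera, given by its name, has taken for a name from the list of things; names that differ only in an ending like _2 or _b are one class to them, and where a whole thing is asked for, a point or a joint stands for the part that bears it (a point fixed in the world has none). Each returns a list of dicts, best first, with "confidence" (0 to 1); they miss things now and then, are a little off and sometimes report something else, mostly with a low value. They report only what shows in the picture. A call takes as long as a camera call. They do not tell look-alikes from the thing itself.
- manip.look_for(camera, name): "at" ([x, y, z] in m, in world coordinates, good to about 4 mm: the middle of the surface that is visible of it).
Readings, each from a call of its own:
- manip.current_time(): time.
- manip.current_qpos(): joint angles.
- manip.current_joint_vel(): joint speeds.
- manip.current_joint_torque(): joint torques, N m.
- manip.current_ee_pos(): TCP position.
- manip.current_tcp_rot(): TCP orientation.
- manip.current_force(): force on the tool from outside, world axes, zero at the start.
- manip.current_ft_torque(): the same for the moment, N m.
- manip.current_grip_width(): opening from 0.0 (shut) to 1.0 (fully open).
Only numpy, scipy, OpenCV 4.12 (cv2) and the standard library are available. Lean on these libraries where they do the work, as an engineer would, in place of code of your own. Each camera call takes 0.05 s, during which the arm holds its last target. There are 200 camera calls.

## Working session

There is one attempt and no reset: what is moved stays moved. The work goes in short steps, each a Python script; the robot and the scene stay as the last script left them, time stands still between calls to the robot, and variables do not carry over. Pictures are saved under pics/ and viewed, about 12 in all and at most 16, crops included, and the job is handed in when it is done.

```bash
ls; mkdir -p pics; python3 - <<'E'
from bench import manip
import cv2,numpy as np
for c in("scene","top"):
    p,d=manip.grab_frame(c); cv2.imwrite(f"pics/{c}0.png",p[:,:,::-1]); np.save(f"pics/{c}0.npy",d)
    k=manip.get_calibration(c); print(c,k["camera_matrix"].tolist(),k["R"].round(3).tolist(),k["t"].round(3).tolist())
    for n in "blue_tray yellow_tray big_bearing_mid small_bearing_mid sealant_mid plug_mid spring_mid tin_mid".split():
        print(n,[(np.round(r["at"],3).tolist(),round(r["confidence"],2)) for r in manip.look_for(c,n)])
print(manip.current_time())
E
```

```text
pics
scene [[411.52361586526644, 0.0, 254.05880147937316], [0.0, 411.52361586526644, 194.9820295219041], [0.0, 0.0, 1.0]] [[-0.554, -0.832, 0.014], [-0.484, 0.309, -0.819], [0.677, -0.46, -0.574]] [0.374, 0.258, 1.042]
blue_tray []
yellow_tray [([0.636, -0.141, 0.001], 0.96)]
big_bearing_mid []
small_bearing_mid []
sealant_mid [([0.445, 0.305, 0.044], 0.84), ([0.376, 0.563, 0.061], 0.79)]
plug_mid [([0.466, -0.079, 0.018], 0.7)]
spring_mid [([0.466, -0.076, 0.019], 0.42)]
tin_mid []
top [[393.08712219113977, 0.0, 254.1017612995004], [0.0, 393.08712219113977, 191.05731085807238], [0.0, 0.0, 1.0]] [[0.018, -1.0, 0.002], [-0.997, -0.018, -0.075], [0.075, -0.001, -0.997]] [0.09, 0.53, 1.26]
blue_tray [([0.627, 0.144, 0.004], 0.59)]
yellow_tray [([0.631, -0.148, 0.005], 0.66)]
big_bearing_mid [([0.454, -0.177, 0.014], 0.5)]
small_bearing_mid [([0.462, 0.174, 0.011], 0.48)]
sealant_mid [([0.456, 0.294, 0.053], 0.64), ([0.395, 0.543, 0.074], 0.63)]
plug_mid [([0.438, 0.052, 0.021], 0.41)]
spring_mid []
tin_mid [([0.458, -0.326, 0.029], 0.54)]
0.9
```

View pics/top0.png

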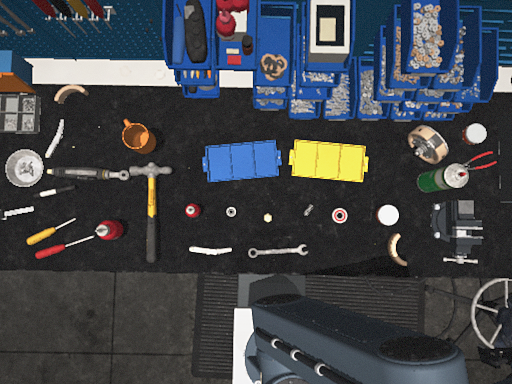

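View pics/scene0.png

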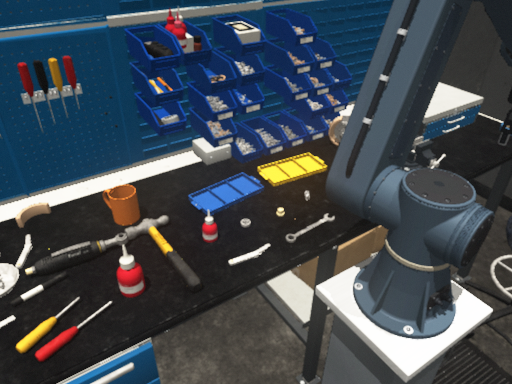

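Two bottles fit sealant_mid: at top (193,211) and at (110,229). The first looks smaller. I'll check this in a crop with depth, and measure the trays and spring in the same step.

```bash
cat > h.py <<'E'
import cv2,numpy as np
from bench import manip
def world(c,uv,z=None,depth=None):
    """pixels (n,2) -> world, on plane z or with depth"""
    k=manip.get_calibration(c); K,R,t=k["camera_matrix"],np.array(k["R"]),np.array(k["t"])
    uv=np.atleast_2d(uv).astype(float)
    r=np.c_[uv,np.ones(len(uv))]@np.linalg.inv(K).T
    o=-R.T@t; w=r@R
    s=depth[:,None] if depth is not None else ((z-o[2])/w[:,2])[:,None]
    return o+s*w
def cloud(c,d):
    v,u=np.nonzero(d>0); uv=np.c_[u,v]
    return uv,world(c,uv,depth=d[v,u])
E
python3 - <<'E'
from h import *
p=cv2.imread("pics/top0.png"); d=np.load("pics/top0.npy")
hsv=cv2.cvtColor(p,cv2.COLOR_BGR2HSV)
for n,lo,hi,box in(("blue",(105,120,60),(125,255,255),(195,130,290,190)),("yellow",(22,120,90),(35,255,255),(280,130,375,190))):
    m=cv2.inRange(hsv,lo,hi); mm=np.zeros_like(m); x0,y0,x1,y1=box; mm[y0:y1,x0:x1]=m[y0:y1,x0:x1]
    v,u=np.nonzero(mm); w=world("top",np.c_[u,v],z=0.012)[:,:2].astype(np.float32)
    print(n,len(w),cv2.minAreaRect(w*1000),w.mean(0))
uv,w=cloud("top",d)
H=w[:,2].reshape(-1)
Z=np.zeros(d.shape);Z[uv[:,1],uv[:,0]]=H
for n,(u,v),r in(("bottleA",(193,211),14),("bottleB",(110,229),16),("small",(231,211),8),("plug",(267,217),8),("spring",(308,210),10),("big",(339,215),10),("tin",(388,214),14)):
    s=(abs(uv[:,0]-u)<=r)&(abs(uv[:,1]-v)<=r)&(H>0.006); q=w[s]
    print(n,s.sum(),"maxz",q[:,2].max().round(3),"min",q.min(0).round(3),"max",q.max(0).round(3),"mean",q.mean(0).round(3))
    if n=="spring": print(cv2.minAreaRect((q[:,:2]*1000).astype(np.float32)))
a=cv2.resize(p[190:245,85:225],None,fx=5.6,fy=5.6,interpolation=cv2.INTER_CUBIC)[:300]
b=cv2.resize(p[196:234,215:360],None,fx=5.4,fy=5.4,interpolation=cv2.INTER_CUBIC)
a=cv2.resize(a,(784,300))
b=cv2.resize(b,(784,205)); cv2.imwrite("pics/crop1.png",np.vstack([a,b]))
E
```

```text
blue 2751 ((629.23876953125, 143.3527374267578), (122.64955139160156, 261.06890869140625), 6.260291576385498) [0.62895375 0.1433723 ]
yellow 2670 ((634.7272338867188, -142.34352111816406), (261.4388122558594, 122.79200744628906), 85.62223052978516) [ 0.635054   -0.14166507]
bottleA 175 maxz 0.107 min [0.418 0.27  0.006] max [0.506 0.344 0.107] mean [0.461 0.293 0.055]
bottleB 438 maxz 0.15 min [0.352 0.516 0.006] max [0.45  0.622 0.15 ] mean [0.396 0.544 0.071]
small 66 maxz 0.015 min [0.436 0.154 0.006] max [0.488 0.2   0.015] mean [0.46  0.176 0.01 ]
plug 42 maxz 0.028 min [0.425 0.043 0.007] max [0.465 0.063 0.028] mean [0.442 0.053 0.016]
spring 43 maxz 0.02 min [ 0.441 -0.111  0.006] max [ 0.494 -0.052  0.02 ] mean [ 0.467 -0.078  0.012]
((468.1031188964844, -73.54190063476562), (50.78180694580078, 59.931400299072266), 40.737796783447266)
big 155 maxz 0.02 min [ 0.429 -0.205  0.006] max [ 0.489 -0.15   0.02 ] mean [ 0.454 -0.18   0.013]
tin 370 maxz 0.039 min [ 0.416 -0.38   0.006] max [ 0.502 -0.3    0.039] mean [ 0.458 -0.33   0.03 ]
```

View pics/crop1.png

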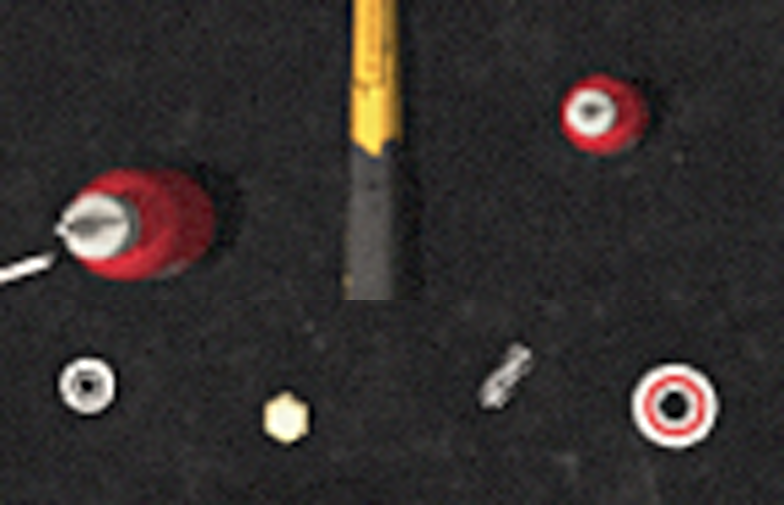

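The pair is settled: (193,211) is 107 mm tall and matches the small bottle, while (110,229) is 150 mm. Next I'll refine the part centroids on their own planes, then pick the big bearing.

```bash
cat >> h.py <<'E'
BLUE=(np.array([.6292,.1434]),np.radians(6.26)); YEL=(np.array([.6347,-.1423]),np.radians(-4.38))
def rot(a):
    x=np.array([0,0,-1.]); y=np.array([np.cos(a),np.sin(a),0]); return np.c_[x,y,np.cross(x,y)]
def slot(tray,y):
    c,a=tray; return c+y*np.array([-np.sin(a),np.cos(a)])
def ptp(xy,z,a):
    q0=manip.current_qpos()
    for b in (a,a+np.pi):   # the half turn nearest the present last joint
        pass
    c=[(np.abs(np.subtract(q,q0)).max(),b) for b in(a,a+np.pi,a-np.pi) if (q:=manip.inverse_kinematics([*xy,z],rot(b))) is not None]
    b=min(c)[1]; manip.move_ptp([*xy,z],rot(b)); return b
def pick(xy,a,z,pre,up=.13,effort=40):
    manip.set_gripper(pre); ptp(xy,max(up,z+.08),a)
    manip.move_l([*xy,z],max_speed=.12); manip.set_gripper(0.,effort)
    w=manip.current_grip_width(); manip.move_l([*xy,up],max_speed=.2)
    print("picked width mm",w*85,"after lift",manip.current_grip_width()*85,"t",manip.current_time())
def place(xy,a,z,rel,up=.13):
    ptp(xy,up,a); manip.move_l([*xy,z],max_speed=.12); print("F",np.round(manip.current_force(),1),"w",manip.current_grip_width()*85)
    manip.set_gripper(rel); manip.move_l([*xy,up],max_speed=.25); print("t",manip.current_time())
E
sed -i '/for b in (a,a+np.pi):/,/pass/d' h.py
python3 - <<'E'
from h import *
p=cv2.imread("pics/top0.png"); g=cv2.cvtColor(p,cv2.COLOR_BGR2GRAY); hsv=cv2.cvtColor(p,cv2.COLOR_BGR2HSV)
O={}
for n,(u,v),r,z in(("small",(231,211),8,.010),("plug",(267,217),7,.012),("spring",(308,210),9,.010),("big",(339,215),10,.012),("noz",(191,210),4,.095),("red",(193,211),12,.055)):
    m=(cv2.inRange(hsv,(0,120,50),(8,255,255))|cv2.inRange(hsv,(172,120,50),(180,255,255))) if n=="red" else (g>(140 if n=="noz" else 85)).astype(np.uint8)
    s=m[v-r:v+r+1,u-r:u+r+1]; b,a=np.nonzero(s); P=world("top",np.c_[a+u-r,b+v-r],z=z)[:,:2]
    h=cv2.minEnclosingCircle((P*1000).astype(np.float32))
    print(n,len(a),"mean",P.mean(0).round(4),"circ",np.round(h[0],1),round(2*h[1],1))
    if n=="spring":
        w,V=np.linalg.eigh(np.cov(P.T)); print("axis deg",np.degrees(np.arctan2(V[1,1],V[0,1])), np.sqrt(w))
pick((.454,-.1775),np.radians(6.26),.003,.9)
E
```

```text
small 79 mean [0.4609 0.1747] circ [460.8 174.9] 33.1
plug 61 mean [0.4435 0.0545] circ [443.4  54.4] 29.4
spring 53 mean [ 0.47   -0.0773] circ [470.2 -77.7] 42.1
axis deg 146.14996926270268 [0.0041103  0.01204519]
big 180 mean [ 0.455  -0.1794] circ [ 455.  -179.4] 51.5
noz 50 mean [0.4622 0.2938] circ [461.9 294.6] 25.8
red 116 mean [0.4624 0.2909] circ [461.9 293.7] 49.6
picked width mm 44.57014381661155 after lift 44.58538742965682 t 5.3667
```

```bash
python3 - <<'E'
from h import *
a=BLUE[1]
place(slot(BLUE,0),a,.0065,.7)
pick((.462,.2935),a,.038,1.0,up=.15)
p,d=manip.grab_frame("scene"); cv2.imwrite("pics/s1.png",p[:,:,::-1])
E
```

```text
F [-2.6 -0.7  3.4] w 44.46453141184614
t 8.85
picked width mm 39.219775097697095 after lift 38.949339446604924 t 12.4333
```

View pics/s1.png

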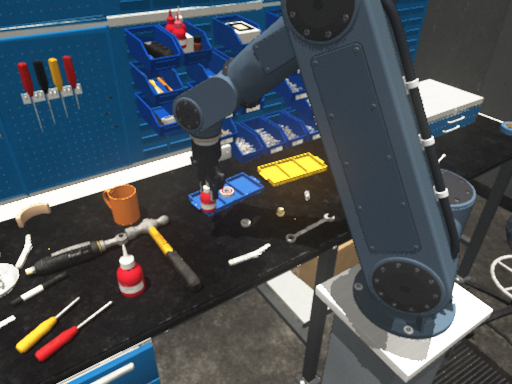

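The scene picture shows the red-sealed bearing in the blue middle compartment near (228,190). The bottle is held upright at (207,200).

```bash
python3 - <<'E'
from h import *
a=BLUE[1]
place(slot(BLUE,.076),a,.0415,.9,up=.16)
a=YEL[1]
pick((.461,.1748),a,.0025,.7)
place(slot(YEL,0),a,.006,.6)
pick((.4433,.0543),a,.0095,.7)
p,d=manip.grab_frame("scene"); cv2.imwrite("pics/s2.png",cv2.resize(p[100:260,150:390,::-1],None,fx=3.3,fy=3.3))
E
```

```text
F [-2.  -1.1  2.8] w 39.51767022129945
t 15.425
picked width mm 26.617943512979913 after lift 26.660513886966175 t 18.8667
F [0.1 0.1 1. ] w 26.865754466669863
t 22.4167
picked width mm 14.621128996136001 after lift 14.566480517304853 t 26.1
```

View pics/s2.png

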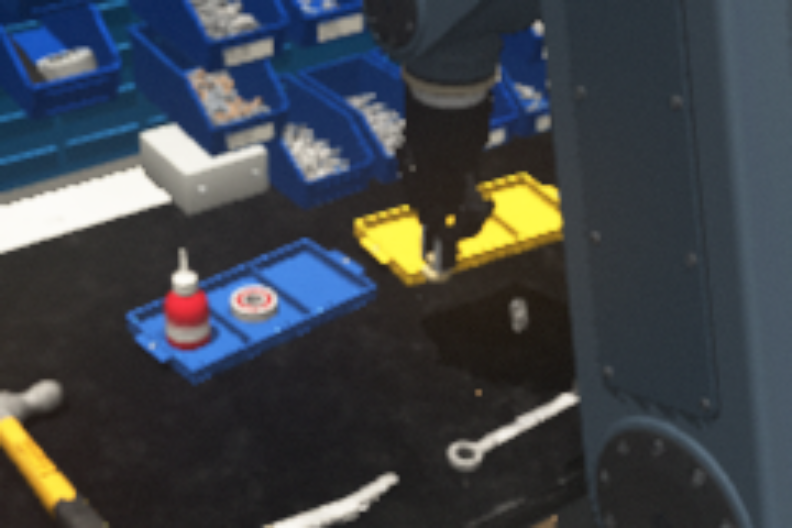

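In the crop the blue kit is in place, with the bottle upright at (185,310) and the bearing flat at (253,300). The plug is in the grip at (437,265). Next are the plug and the spring.

```bash
python3 - <<'E'
from h import *
a=YEL[1]
place(slot(YEL,.076),a,.0128,.6)
pick((.470,-.0775),np.radians(56.15),.0025,.5)
place(slot(YEL,-.076),a,.006,.45)
manip.move_ptp([.124,-.536,.231],rot(0)) if 0 else manip.move_j([-1.429,.351,1.652,0,1.139,-.085])
print(manip.current_time())
p,d=manip.grab_frame("top"); np.save("pics/t3.npy",d)
for n in "small_bearing_mid plug_mid spring_mid sealant_mid big_bearing_mid tin_mid".split():
    print(n,[(np.round(r["at"],3).tolist(),round(r["confidence"],2)) for r in manip.look_for("top",n)])
s,_=manip.grab_frame("scene")
A=cv2.resize(p[125:195,195:380,::-1],(796,301),interpolation=cv2.INTER_CUBIC)
B=cv2.resize(s[145:225,180:360,::-1],(640,284),interpolation=cv2.INTER_CUBIC); B=cv2.copyMakeBorder(B,0,0,0,156,0)
cv2.imwrite("pics/f3.png",np.vstack([A,B]))
E
```

```text
F [ 0.2 -0.1  0.3] w 14.125651758324402
t 29.2583
picked width mm 14.863445753462207 after lift 14.925962185709487 t 32.9167
F [ 1.  -1.4  0. ] w 14.512677657374358
t 35.975
38.1417
small_bearing_mid []
plug_mid [([0.635, -0.064, 0.018], 0.58)]
spring_mid [([0.627, -0.149, 0.004], 0.21)]
sealant_mid [([0.394, 0.545, 0.069], 0.96), ([0.61, 0.219, 0.059], 0.74)]
big_bearing_mid [([0.629, 0.144, 0.014], 0.7)]
tin_mid [([0.455, -0.328, 0.032], 0.7)]
```

View pics/f3.png

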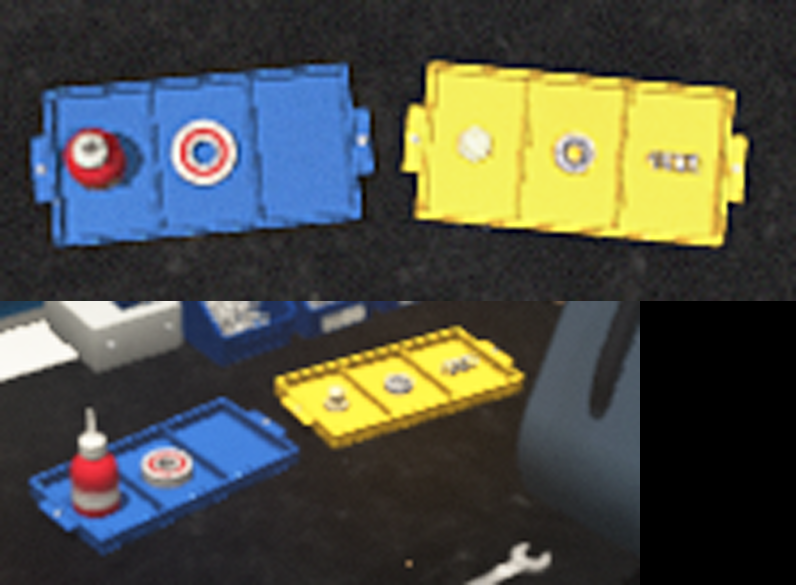

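Both views in the picture show all five parts inside their compartments. In the blue tray the bottle is upright at (95,155) and the red-sealed bearing flat at (204,152). In the yellow tray the plug is upright at (474,144), the small bearing flat at (574,153) and the spring on its side at (674,160). The tin has not moved, so I'm handing in.

```bash
python3 -c "
from bench import manip
manip.sign_off()"
```

```text
the job is handed in; nothing more can be done
```

Both kits are made up and the job is handed in, with the robot clear of everything at about 38 s of the 134 s allowed.

- **Blue tray:** the large red-sealed bearing is in the middle compartment. The smaller sealant bottle (107 mm tall by depth; the look-alike measured 150 mm) is upright in the +y end.
- **Yellow tray:** the small bearing is in the middle, the brass plug is upright in the +y end, and the spring is on its side in the -y end.

**Last checks:** pictures from both cameras after the arm withdrew showed all five parts inside their compartments, flat or upright as asked. The networks confirmed the big bearing, bottle and plug in place, and the tin within 3 mm of where it was first seen.

**Checks that failed:** the network did not find the small bearing in the final top picture. For the spring it gave only a false, low-confidence hit (0.21) at the centre of the yellow tray. I confirmed those two by eye in both views. The grip width read about 7–12% below the true part sizes every time, and I took this as a scale effect because no part slipped.

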